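# Take the swing bucket of castings to the scale

## Task

The small steel bucket of ring castings hanging by its trunnions in the cradle is to be weighed. Loosen the wing screw on the sleeve collar (a quarter turn anticlockwise seen from above), then slide the collar along its shaft away from the bucket, all the way off the trunnion. Then lift the bucket by its handle straight up out of the slots without letting it tip, swing or catch, stand it gently and upright wholly on the scale pan with its castings still inside, let go, and leave the caliper, jar and dish where they are.

Things in the scene. Friction and masses are not known exactly. Their poses are not given: they have to be found in the camera images.
- stand: Fixed cradle stand; origin on the bench under the middle of the bucket's seat, its y axis along the trunnion axis pointing from the bucket to the collar. Grey base plate x -50..50, y -67..173, 12 mm high. On its +y side a fixed stub shaft 14 mm thick (axis 95 mm up) runs from y = 76 to an end block at y = 154..168, top at 111 mm.
- cradle_axis (a point): Middle of the trunnion axis when the bucket is seated: on the stand's z axis, 95 mm up. Axes as the stand's. Two aluminium fork plates 8 mm thick stand at y = -50 and +50 mm, 44 mm wide, tops 123 mm above the bench, each with an open-topped slot 13 mm wide (along x) whose bottom is 90 mm above the bench.
- collar (a joint): Dark steel sleeve collar, 32 mm across, 50 mm long, on the stub shaft. 0 = home, over the last 15 mm of the bucket's +y trunnion (stand y = 57..107), so the bucket cannot be lifted; grows as it slides away from the bucket (stand +y), to a stop at 0.030 m. Needs 1.5 N; stays where left. The tight screw holds it (4 mm of play).
- wing_screw (a joint): Wing screw on top of the collar, upright axis. Starts tight, near 0; grows anticlockwise seen from above (loosening), to a stop at 1.6 rad. About 0.06 N m to turn; stays where it is left. It lets go of the collar at about 1.0 rad.
- wing_grip (a point): Middle of the screw's flat wing, on the screw's axis, 137 mm above the bench; moves with the collar (at stand y = 95 mm when home). Wing: 8 mm thick along this point's x, 30 mm long along y, 26 mm tall; turns with the screw (axes are the stand's at 0). Collar top 26 mm below this point.
- bucket_handle (a point): Centre of the bucket's bridge handle, a flat bar across the mouth: 8 mm thick along x, 77 mm long along y (the trunnion axis), 16 mm tall; fixed rigidly to the bucket. 106 mm above the bucket's base, 36 mm above its rim, and 141 mm above the bench at the start. z points up the bucket.
- bucket_base (a point): Centre of the underside of the steel bucket (base 62 mm across, rim 72 mm, 70 mm high, about 0.35 kg, loose). Trunnion pins 10 mm thick stick out along +y and -y, 60 mm above the base, to 72 mm from its axis; they rest in the fork slots, the base 35 mm above the bench. It swings freely about them.
- bucket_inside (a point): Point on the bucket's axis 25 mm above its underside.
- casting0_c (a point): Centre of a loose brass ring casting in the bucket, 24 mm across, 7 mm thick.
- casting1_c (a point): Centre of the other such casting.
- scale_pan (a point): Centre of the top face of the round steel scale pan, 140 mm across, rigid, 47 mm above the bench. The fixed grey scale body under it is 160 mm wide (y) and reaches 125 mm to -x and 75 mm to +x of the pan's centre, 36 mm high.
- caliper: Bystander: steel vernier caliper lying flat, about 170 x 80 x 12 mm; origin at its underside.
- jar: Bystander: amber glass jar, 44 mm across, 55 mm tall, upright; origin at its underside.
- dish: Bystander: white bowl, 90 mm across, 35 mm tall; origin at its underside.
- bucket: The whole bucket as one loose body; origin at the centre of its underside, axes as bucket_base.
- scale: The whole fixed scale; origin on the bench under the pan's centre.
Things that resemble listed ones, but are neither listed nor needed, are in the scene too. What is shaped like the bucket but red is not meant.

How it is judged (in metres and radians):
On the way, in this order (a step that is already met when the one before it is completed fails the run):
1. the wing screw is loosened (past 1.0 rad) (value of joint wing_screw above 1 rad), for 0.1 s.
2. the collar is slid off the trunnion (past 20 mm) (value of joint collar above 0.02 m), for 0.1 s.
3. the bucket is lifted clear of the fork slots, upright, its castings inside (height (world z) of bucket_base above 0.072 m and angle between bucket_base's own z axis and vertical below 0.3 rad and distance between each of casting0_c, casting1_c and bucket_inside below 0.04 m), for 0.1 s.
At the end, for the whole second after the job is handed in: The bucket stands still and upright (within 0.08 rad) on the scale pan, its base wholly on the pan (centres within 40 mm, base within 4 mm of the pan's face) with both castings inside it; the collar is off the trunnion (past 20 mm) and the screw loose (past 1.0 rad) (linear speed of bucket below 0.02 m/s and horizontal distance between bucket_base and scale_pan below 0.04 m and z of bucket_base in the frame of scale_pan between -0.004 and 0.004 m and angle between bucket_base's own z axis and vertical below 0.08 rad and value of joint collar above 0.02 m and value of joint wing_screw above 1 rad and distance between each of casting0_c, casting1_c and bucket_inside below 0.04 m); the robot touches nothing.
It fails at once if the bucket tips or swings by more than 0.35 rad (angle between bucket_base's own z axis and vertical above 0.35 rad).
It fails at once if the bucket is wrenched against the cradle or its collar (over 45 N) (contact force between bucket and stand above 45 N).
It fails at once if the bucket is dropped onto the scale (faster than 0.5 m/s less than 40 mm above the pan) or pressed on it with over 100 N (contact force between bucket and scale above 100 N or (linear speed of bucket above 0.5 m/s and horizontal distance between bucket_base and scale_pan below 0.1 m and z of bucket_base in the frame of scale_pan below 0.04 m)).
It fails at once if the caliper, jar or dish is shifted by more than 40 mm (distance of any of caliper, jar, dish from where it was at the start of the episode above 0.04 m).
It also fails if it takes over 64 s, if anything falls off the work surface, if the arm or the gripper's body presses on something with over 40 N, if the wrist force passes 120 N, or if a joint passes its speed limit or range.

## Robot

A 6-joint arm with a two-finger parallel gripper is mounted at the origin on the work surface. World frame = base frame: x ahead of the robot, y to its left, z up, the work surface at z = 0. Lengths are in mm, angles in rad, forces in N, time in s.
With the tool pointing down it reaches from about 300 to 775 mm from the base axis. Payload 14.6 kg.
Tool frame: the origin (TCP) lies midway between the tips of the shut fingers; the grasp point (between the pads) lies 19 mm behind it (manip.grip_point_offset is the distance from the TCP to the grasp point, in mm); x points along the fingers, z is the direction in which the jaws open and shut, and the axes are right-handed (so a half turn about x gives the same grasp; the last joint's range is limited). The gripper opens to 94 mm and grips with 3 to 60 N. Pads are 16 mm wide; open, the fingers measure 119 mm over their backs; the gripper's body (75 mm by 177 mm) begins 78 mm behind the grasp point.
Start: joints at [1.138, 0.3, 1.521, -0, 1.321, -0.067], TCP at [196.73, 513.602, 205.446] pointing down, gripper open.
Joint ranges: [-3.03, 3.03], [-0.79, 2.21], [0.23, 2.52], [-1.04, 4.18], [0, 3.07], [-2.55, 2.55]. Speed limits (rad/s): [2.22, 2.22, 2.57, 3.14, 3.14, 3.14].

## Interface

Orientations are given as [roll, pitch, yaw] about the fixed x, y, z axes, in that order (R = Rz(yaw) Ry(pitch) Rx(roll)).
In Python, from cell import manip, camera, calibration, order gives the robot as it stands.
- The arm moves only by the tool jog_arm, never from a script. Its arguments are lists of equal length, an entry for each row: "turn": the turn, a rotation vector about the tool's x, y, z in degrees, a list of three; "dp": the shift along the tool's x, y, z in cm, a list of three; "gripper": the closure, from 0 (fully open) to 1 (shut). In form: {"turn": [[ax, ay, az], ...], "dp": [[tx, ty, tz], ...], "gripper": [gripper, ...]}. A call has 1 to 8 rows; each row shifts and turns the pose as measured when the row begins, along the tool's axes as they then stand; what a row does not reach is not made up. A row lasts 1/8 s, in which the tool goes at most 62.5 mm and 10.7 degrees, less where a joint would pass 70% of its speed; a pose out of reach is approached as far as the arm can. A call is refused whole if a number of a shift passes 6.25 or a number of a turn 10.7, either way. A call with a gripper value outside its range is refused whole. The fingers move at their own pace and stop on an object; "grip_force" is the grip in N (left out, the last holds). Time passes only in rows, so rows that do not move let the fingers close. It gives the time, the measured TCP pose, the force and the opening at its end, in the units of the state.
- manip.read_state(): the state, without advancing time (a new reading comes with each control period).
- camera(name): name is "side" or "top"; returns (picture, depth): 400x640x3 uint8, red, green, blue; 400x640 float32, mm along the optical axis (not along the pixel's ray), 0 where there is no reading.
- calibration(name): a dict with "K" (3x3 intrinsics, pixels), "world_from_camera" (4x4, takes a point from camera to world coordinates). Camera axes: x right, y down, z forward; pixel columns grow to the right and rows downward; lengths in mm; the calibration is good to about 2 mm. A picture is of the moment at which its call begins. calibration takes no time and is no camera call.
- order.sign_off(): hands the job in, once; it reports no verdict.
The state is a dict: "clock": time; "joints": joint angles; "qd": joint speeds; "effort": joint torques, N m; "eef_pos": TCP position; "eef_rot": TCP orientation; "wrist_force": force on the tool from outside, world axes, zero at the start; "moment": the same for the moment, N m; "finger_gap": finger opening in mm.
Only numpy, scipy, OpenCV 4.12 (cv2) and the standard library are available. Lean on these libraries where they do the work, as an engineer would, in place of code of your own. Each camera call takes 0.05 s, during which the arm holds its last target.

## Working session

There is one attempt and no reset: what is moved stays moved. The work goes in short steps, Python scripts to look and compute and a tool call to move; the robot and the scene stay as the last step left them, time stands still between calls to the robot, and variables do not carry over. Pictures are saved under pics/ and viewed, and the job is handed in when it is done.

Besides the shell and the picture viewer there is one more tool, called after "Emit:" as name(argument=value, ...), one argument or row to a line, values as JSON. jog_arm: Moves the arm, as the interface text tells. Its arguments: {"type":"object","properties":{"turn":{"type":"array","items":{"type":"array","items":{"type":"number"}}},"dp":{"type":"array","items":{"type":"array","items":{"type":"number"}}},"gripper":{"type":"array","items":{"type":"number"}},"grip_force":{"type":"number"}},"required":["turn","dp","gripper"]}

```bash
ls; mkdir -p pics; python3 - <<'E'
from cell import manip,camera,calibration,order
import cv2,numpy as np
for n in("top","side"):
    p,d=camera(n); cv2.imwrite(f"pics/{n}0.png",p[:,:,::-1]); np.save(f"pics/{n}0.npy",d)
    c=calibration(n);print(n,np.round(c["K"],1).tolist(),np.round(c["world_from_camera"],3).tolist())
print(manip.read_state())
E
```

```text
pics
top [[473.5, 0.0, 321.4], [0.0, 473.5, 203.2], [0.0, 0.0, 1.0]] [[-0.002, -0.981, 0.196, 301.071], [-1.0, 0.002, 0.002, -40.812], [-0.002, -0.196, -0.981, 1363.237], [0.0, 0.0, 0.0, 1.0]]
side [[376.2, 0.0, 319.2], [0.0, 376.2, 199.4], [0.0, 0.0, 1.0]] [[-0.99, -0.081, 0.111, 468.338], [-0.138, 0.586, -0.798, 693.731], [-0.001, -0.806, -0.592, 662.518], [0.0, 0.0, 0.0, 1.0]]
{'clock': 0.1, 'joints': array([ 1.13840434e+00,  3.00420188e-01,  1.52150971e+00,  1.44324970e-05,
        1.32068953e+00, -6.66037355e-02]), 'qd': array([-0.00010345, -0.00278585, -0.0005188 , -0.00254175,  0.00168575,
        0.00081101]), 'effort': array([ 1.71833359e-03, -5.32636464e+01, -3.53284943e+01,  7.09885382e-02,
        2.35580618e-02, -4.94346614e-05]), 'eef_pos': array([196.63186812, 513.40411673, 204.94444639]), 'eef_rot': array([ 3.06137444,  1.56976946, -2.01680637]), 'wrist_force': array([ 0.07534624, -0.05122737, -0.28797415]), 'moment': array([ 0.02869506, -0.02667852, -0.00361101]), 'finger_gap': 93.91002356623184}
```

View pics/top0.png

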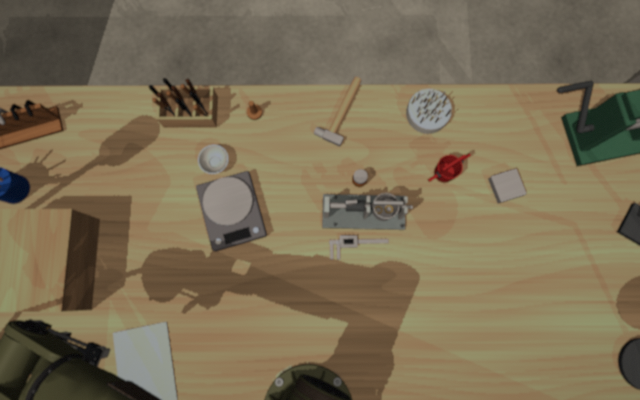

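View pics/side0.png

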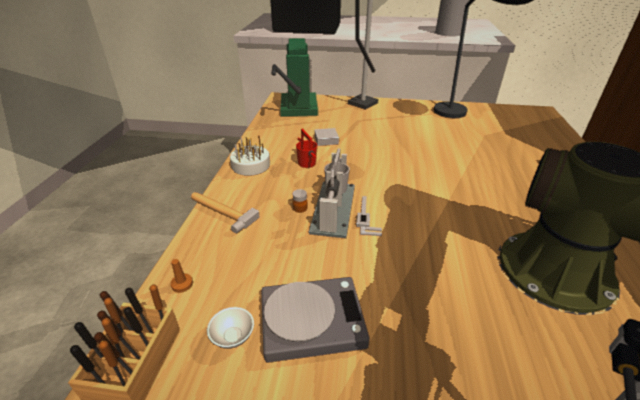

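```bash
python3 - <<'E'
import cv2,numpy as np
t=cv2.imread("pics/top0.png");s=cv2.imread("pics/side0.png")
a=cv2.resize(t[165:270,310:420],None,fx=6,fy=5.7,interpolation=cv2.INTER_CUBIC)
a=cv2.resize(t[165:265,310:420],None,fx=6,fy=6,interpolation=cv2.INTER_CUBIC)
b=cv2.resize(s[140:245,280:390],None,fx=5.7,fy=5.7,interpolation=cv2.INTER_CUBIC)
cv2.imwrite("pics/tz.png",a);cv2.imwrite("pics/sz.png",b)
E
```

```text
(no output)
```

View pics/tz.png

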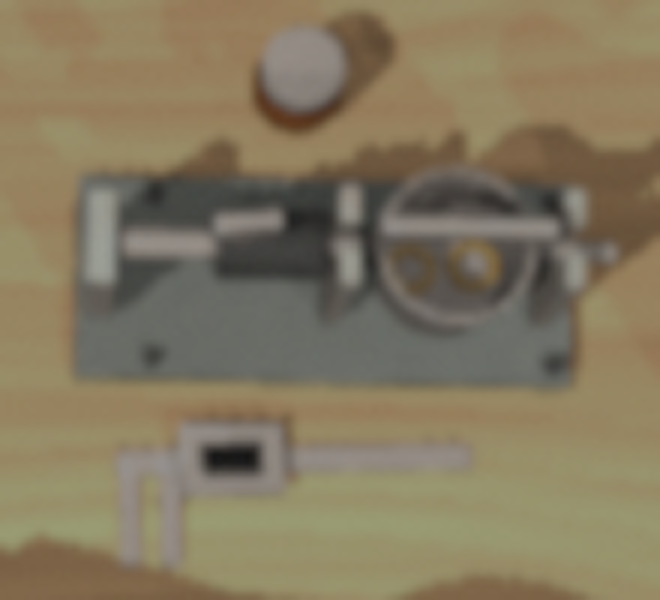

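View pics/sz.png

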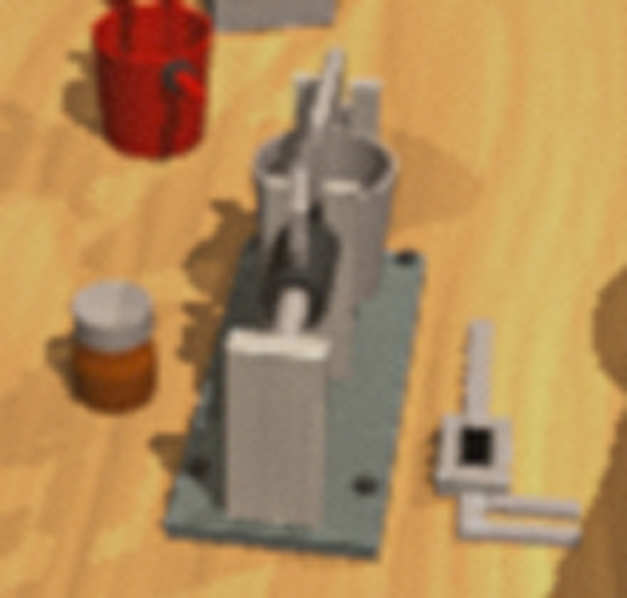

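```bash
cat > h.py <<'E'
from cell import manip,camera,calibration,order
import cv2,numpy as np
def ray(n,u,v,z):
    c=calibration(n);K=np.array(c["K"]);T=np.array(c["world_from_camera"])
    d=T[:3,:3]@np.linalg.solve(K,[u,v,1]);o=T[:3,3]
    return o+d*(z-o[2])/d[2]
def proj(n,P):
    c=calibration(n);K=np.array(c["K"]);T=np.linalg.inv(np.array(c["world_from_camera"]))
    q=K@(T[:3,:3]@np.array(P,float)+T[:3,3]);return q[:2]/q[2]
E
python3 - <<'E'
from h import *
Z=lambda x,y,z:np.round(ray("top",310+(x-2.5)/6,165+(y-2.5)/6,z),1)
S=lambda x,y,z:np.round(ray("side",280+(x-2.4)/5.7,140+(y-2.4)/5.7,z),1)
for n,a in dict(pl=[(78,178),(577,180),(572,385),(76,378)]).items():
    for p in a: print(n,Z(*p,12))
print("handle ends",Z(380,226,149),Z(563,230,149))
print("wing ends",Z(214,225,150),Z(285,218,150))
print("block",Z(100,236,111), Z(101,190,111),Z(101,285,111))
print("forks",Z(348,232,123),Z(573,238,123))
print("rim",Z(457,248,105),"jar",Z(303,68,55))
print("side handle top ends",S(337,50,149),S(300,180,149),"plate",S(380,557,12),S(165,535,12),S(425,255,12))
print("side block",S(228,343,111),S(330,350,111))
def comp(n,f,z,box):
    p=cv2.imread(f"pics/{n}0.png");
# pan
p=cv2.imread("pics/top0.png");hsv=cv2.cvtColor(p,cv2.COLOR_BGR2HSV)
e=cv2.HoughCircles(cv2.cvtColor(p,cv2.COLOR_BGR2GRAY)[160:240,185:275],cv2.HOUGH_GRADIENT,1.5,50,param1=80,param2=15,minRadius=20,maxRadius=32);print(e)
for c in e[0]: print(ray("top",185+c[0],160+c[1],47))
cv2.imwrite("pics/scale.png",cv2.resize(p[130:260,180:280],None,fx=4.5,fy=4.5,interpolation=cv2.INTER_CUBIC))
cv2.imwrite("pics/scale2.png",cv2.resize(cv2.imread("pics/side0.png")[260:370,200:380],None,fx=4,fy=4,interpolation=cv2.INTER_CUBIC))
E
```

```text
pl [598.4 -42.1  12. ]
pl [ 596.9 -284.9   12. ]
pl [ 496.2 -278.9   12. ]
pl [500.1 -40.9  12. ]
handle ends [ 546.6 -173.6  149. ] [ 544.6 -253.3  149. ]
wing ends [ 546.9 -101.2  150. ] [ 550.  -132.2  150. ]
block [549.9 -51.8 111. ] [571.1 -52.4 111. ] [527.5 -52.2 111. ]
forks [ 549.1 -162.1  123. ] [ 546.2 -262.1  123. ]
rim [ 545.3 -212.9  105. ] jar [ 642.2 -149.1   55. ]
side handle top ends [ 544.1 -247.4  149. ] [ 548.9 -124.3  149. ] plate [499.4 -29.8  12. ] [597.8 -31.3  12. ] [ 494.9 -275.8   12. ]
side block [571.1 -48.3 111. ] [526.8 -49.3 111. ]
[[[41.25 33.75 29.45]]]
[592.72769908 232.26585743  47.        ]
```

View pics/scale.png

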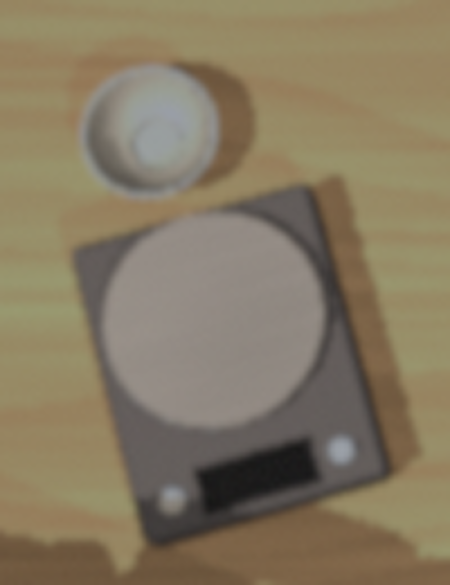

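View pics/scale2.png

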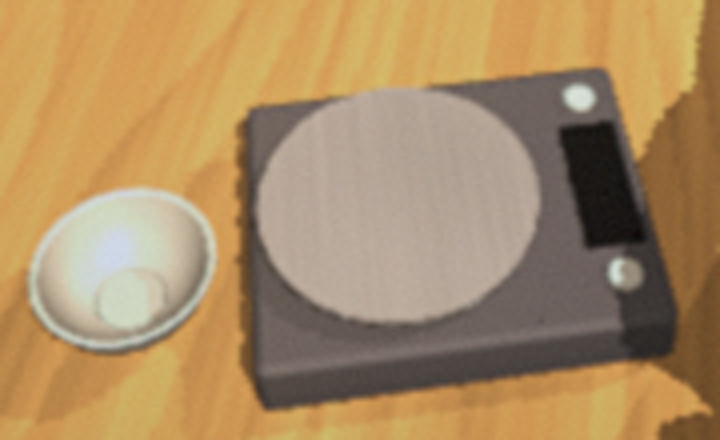

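```bash
python3 - <<'E'
from h import *
from scipy.spatial.transform import Rotation as R
s=manip.read_state()
print(np.round(R.from_euler('xyz',s["eef_rot"]).as_matrix(),3))
print("pan top",ray("top",180+(214-2)/4.5,130+(320-2)/4.5,47),"side",ray("side",200+(400-1.5)/4,260+(205-1.5)/4,47))
print([n for n in dir(manip) if n[0]!='_'])
E
```

```text
[[-0.    -0.934  0.358]
 [-0.001  0.358  0.934]
 [-1.     0.    -0.001]]
pan top [572.6118368  229.05940535  47.        ] side [571.35794696 236.53632799  47.        ]
['Unreachable', 'grip_point_offset', 'read_state']
```

Emit:
jog_arm(
  turn=[
    [0,0,0],
    [0,0,0],
    [0,0,0],
    [0,0,0],
    [0,0,0],
    [0,0,0],
    [0,0,0],
    [0,0,0],
  ],
  dp=[
    [0,-4.4,-3.7],
    [0,-4.4,-3.7],
    [0,-4.4,-3.7],
    [0,-4.4,-3.7],
    [0,-4.4,-3.7],
    [0,-4.4,-3.7],
    [0,-4.4,-3.7],
    [0,-4.4,-3.7],
  ],
  gripper=[0,0,0,0,0,0,0,0],
)

```text
clock: 1.1
eef_pos: [423.6, 100.6, 203.7]
eef_rot: [3.028, 1.567, -2.044]
wrist_force: [-0.3, 1.3, -0.4]
finger_gap: 94.0
```

Emit:
jog_arm(
  turn=[
    [10.5,0,0],
    [10.5,0,0],
    [10.5,0,0],
    [10.5,0,0],
    [10.5,0,0],
    [10.5,0,0],
    [0,0,0],
  ],
  dp=[
    [0,0,0],
    [0,0,0],
    [0,0,0],
    [0,0,0],
    [0,0,0],
    [0,0,0],
    [0,0,0],
  ],
  gripper=[0,0,0,0,0,0,0],
)

```text
clock: 1.98
eef_pos: [424.0, 96.2, 201.9]
eef_rot: [-2.626, 1.564, -2.541]
wrist_force: [-0.0, 0.0, -0.5]
finger_gap: 94.1
```

```bash
cat >> h.py <<'E'
from scipy.spatial.transform import Rotation as Ro
def goto(tcp,head):
    "print tool-frame move (cm, deg) from here to tcp, tool down, tool z heading (deg)"
    s=manip.read_state();Rm=Ro.from_euler('xyz',s["eef_rot"]).as_matrix()
    h=np.deg2rad(head);z=np.array([np.cos(h),np.sin(h),0]);x=np.array([0,0,-1.]);y=np.cross(z,x)
    T=np.stack([x,y,z],1)
    d=Rm.T@(np.array(tcp)-s["eef_pos"])/10
    rv=np.rad2deg(Ro.from_matrix(Rm.T@T).as_rotvec())
    print("pos",np.round(s["eef_pos"],1),"head",round(np.rad2deg(np.arctan2(Rm[1,2],Rm[0,2])),2),"j",np.round(s["joints"],2))
    print("dp cm",np.round(d,2),"turn",np.round(rv,2),"F",np.round(s["wrist_force"],1),"M",np.round(s["moment"],2),"gap",round(s["finger_gap"],1),"t",s["clock"])
E
python3 -c "
from h import *
goto([548.5,-117,205],6)"
```

```text
pos [424.   96.2 201.9] head 4.87 j [ 0.14  0.05  1.83 -0.    1.27  0.06]
dp cm [ -0.29 -22.3   10.59] turn [-1.12 -0.34  0.19] F [-0.   0.  -0.5] M [-0.06  0.03 -0.  ] gap 94.1 t 1.975
```

Emit:
jog_arm(
  turn=[
    [-1.1,-0.3,0.2],
    [0,0,0],
    [0,0,0],
    [0,0,0],
    [0,0,0],
    [0,0,0],
  ],
  dp=[
    [-0.1,-4.5,2.1],
    [-0.1,-4.5,2.1],
    [-0.1,-4.5,2.1],
    [-0.1,-4.5,2.1],
    [0,-4.5,2.1],
    [0,0,0],
  ],
  gripper=[0,0,0,0,0,0],
)

```text
clock: 2.72
eef_pos: [556.9, -121.9, 204.9]
eef_rot: [2.434, 1.569, 2.572]
wrist_force: [0.3, 0.9, -0.0]
finger_gap: 93.8
```

```bash
python3 -c "
from h import *
goto([548.5,-117,123],6)
p,d=camera('side');cv2.imwrite('pics/s1.png',cv2.resize(p[90:240,240:420],None,fx=4.4,fy=4,interpolation=cv2.INTER_CUBIC)[:,:,::-1])
p,d=camera('top');cv2.imwrite('pics/t1.png',cv2.resize(p[140:260,300:430],None,fx=5,fy=5,interpolation=cv2.INTER_CUBIC)[:,:,::-1])
"
```

```text
pos [ 556.9 -121.9  204.9] head 7.93 j [-0.28  0.35  1.46  0.    1.34 -0.42]
dp cm [ 8.19  0.59 -0.75] turn [ 1.93 -0.08 -0.07] F [ 0.3  0.9 -0. ] M [-0.02  0.03  0.  ] gap 93.8 t 2.725
```

View pics/s1.png

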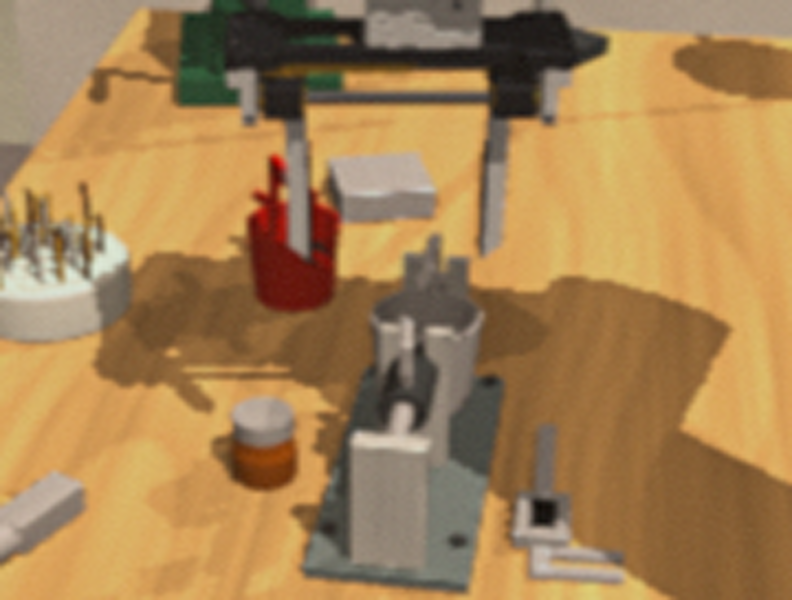

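View pics/t1.png

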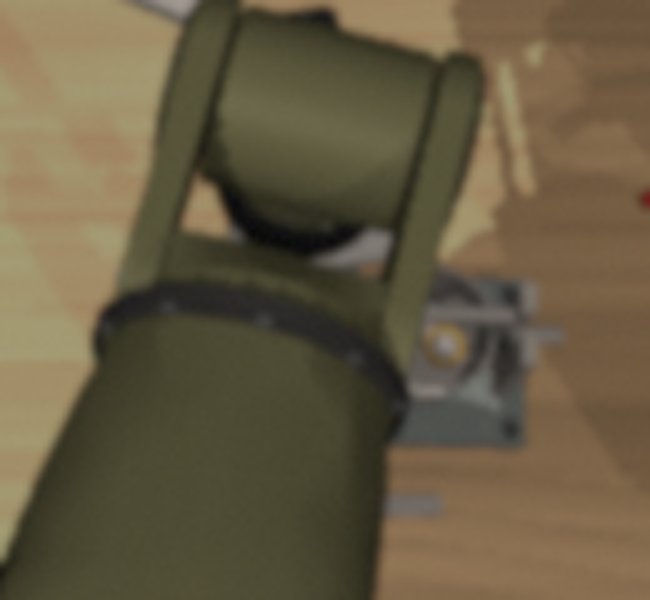

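```bash
python3 -c "
from h import *
print(proj('side',[556.9,-121.9,205]),proj('side',[603.4,-115.9,205]),proj('side',[510.3,-128,205]))
for x,y in((300,258),(490,255)): print(240+(x-1.7)/4.4,90+(y-1.5)/4)
print('wing top', 240+(407-1.7)/4.4,90+(320-1.5)/4, proj('side',[548.5,-117,150]),proj('side',[547,-102,150]))
"
```

```text
[329.34693847 152.21167644] [310.42055594 152.12833456] [348.33276733 152.27815074]
307.79545454545456 154.125
350.97727272727275 153.375
wing top 332.1136363636364 169.625 [332.06496502 172.34830311] [331.99783094 175.54385198]
```

Emit:
jog_arm(
  turn=[
    [1.9,0,0],
    [0,0,0],
    [0,0,0],
  ],
  dp=[
    [1,0.6,-0.8],
    [1,0,0],
    [0,0,0],
  ],
  gripper=[0,0,0],
)

```text
clock: 3.2
eef_pos: [546.4, -111.9, 185.3]
eef_rot: [1.987, 1.569, 2.101]
wrist_force: [-0.0, -0.2, -0.0]
finger_gap: 93.9
```

```bash
python3 -c "
from h import *
goto([548.5,-117,123],6)"
```

```text
pos [ 546.4 -111.9  185.3] head 6.51 j [-0.27  0.33  1.52  0.    1.28 -0.38]
dp cm [ 6.23 -0.54  0.16] turn [ 0.51 -0.04 -0.08] F [-0.  -0.2 -0. ] M [-0.06  0.05 -0.08] gap 93.9 t 3.2
```

Emit:
jog_arm(
  turn=[
    [0.5,0,0],
    [0,0,0],
    [0,0,0],
    [0,0,0],
    [0,0,0],
  ],
  dp=[
    [1,-0.5,0.2],
    [1.5,0,0],
    [1.5,0,0],
    [1.2,0,0],
    [0,0,0],
  ],
  gripper=[0,0,0,0,0],
)

```text
clock: 3.82
eef_pos: [549.1, -116.6, 129.2]
eef_rot: [2.234, 1.569, 2.34]
wrist_force: [-0.5, -0.1, 0.5]
finger_gap: 94.0
```

```bash
python3 -c "
from h import *
goto([548.5,-117,123],6)"
```

```text
pos [ 549.1 -116.6  129.2] head 6.09 j [-0.28  0.4   1.57  0.    1.17 -0.38]
dp cm [ 0.62 -0.03 -0.06] turn [ 0.09 -0.08 -0.1 ] F [-0.5 -0.1  0.5] M [ 0.01  0.04 -0.03] gap 94.0 t 3.825
```

Close gently, watching forces.

Emit:
jog_arm(
  turn=[
    [0,0,0],
    [0,0,0],
    [0,0,0],
    [0,0,0],
    [0,0,0],
    [0,0,0],
    [0,0,0],
    [0,0,0],
  ],
  dp=[
    [0.6,0,0],
    [0,0,0],
    [0,0,0],
    [0,0,0],
    [0,0,0],
    [0,0,0],
    [0,0,0],
    [0,0,0],
  ],
  gripper=[0.4,0.7,0.8,0.85,0.9,1,1,1],
  grip_force=12,
)

```text
clock: 4.82
eef_pos: [549.7, -116.8, 124.3]
eef_rot: [0.787, 1.57, 0.894]
wrist_force: [-0.8, 0.3, 0.9]
finger_gap: 17.8
```

```bash
python3 -c "
from h import *
goto([548.5,-117,123],6)
p,d=camera('side');cv2.imwrite('pics/s2.png',cv2.resize(p[90:240,240:420],None,fx=4.4,fy=4,interpolation=cv2.INTER_CUBIC)[:,:,::-1])"
```

```text
pos [ 549.7 -116.8  124.3] head 6.1 j [-0.28  0.4   1.58  0.    1.16 -0.38]
dp cm [ 0.13 -0.01 -0.13] turn [ 0.1   0.05 -0.05] F [-0.8  0.3  0.9] M [-0.12  0.03  0.02] gap 17.8 t 4.825
```

View pics/s2.png

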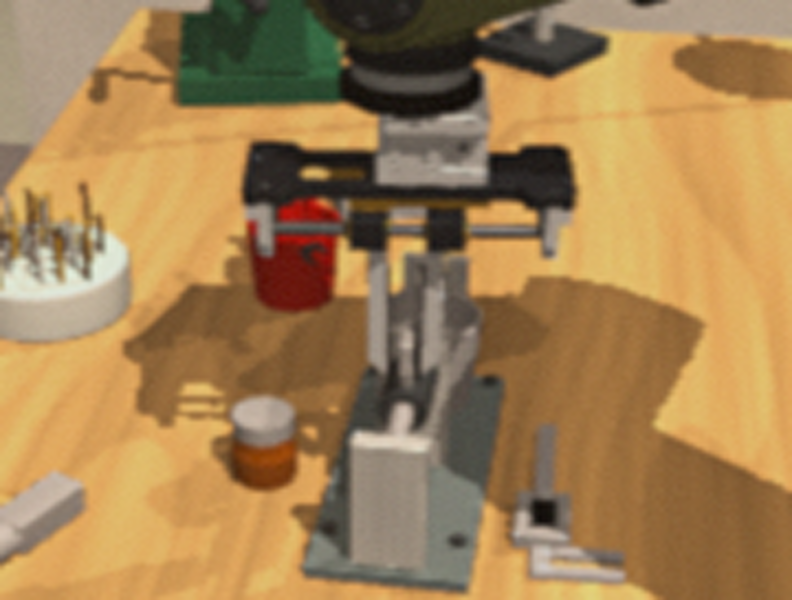

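Emit:
jog_arm(
  turn=[
    [0,0,0],
    [0,0,0],
    [0,0,0],
    [0,0,0],
  ],
  dp=[
    [0,0,0],
    [0,0,0],
    [0,0,0],
    [0,0,0],
  ],
  gripper=[1,1,1,1],
  grip_force=20,
)

```text
clock: 5.38
eef_pos: [548.4, -116.9, 124.3]
eef_rot: [2.68, 1.568, 2.786]
wrist_force: [-1.5, -0.3, 1.2]
finger_gap: 8.1
```

```bash
python3 -c "
from h import *
goto([548.5,-117,123],6)"
```

```text
pos [ 548.4 -116.9  124.3] head 6.09 j [-0.28  0.4   1.58  0.    1.16 -0.38]
dp cm [ 0.13 -0.02  0.01] turn [ 0.09 -0.16 -0.08] F [-1.5 -0.3  1.2] M [ 0.01  0.17 -0.05] gap 8.1 t 5.375
```

Emit:
jog_arm(
  turn=[
    [-9,0,0],
    [-9,0,0],
    [-9,0,0],
    [-9,0,0],
    [-9,0,0],
    [-9,0,0],
    [-9,0,0],
    [0,0,0],
  ],
  dp=[
    [0,0,0],
    [0,0,0],
    [0,0,0],
    [0,0,0],
    [0,0,0],
    [0,0,0],
    [0,0,0],
    [0,0,0],
  ],
  gripper=[1,1,1,1,1,1,1,1],
  grip_force=25,
)

```text
clock: 6.38
eef_pos: [549.0, -116.3, 124.3]
eef_rot: [1.087, 1.568, 2.327]
wrist_force: [-1.2, -0.0, 1.7]
finger_gap: 7.6
```

```bash
python3 -c "
from h import *
goto([548.5,-117,124],82)
p,d=camera('side');cv2.imwrite('pics/s3.png',cv2.resize(p[90:240,240:420],None,fx=4.4,fy=4,interpolation=cv2.INTER_CUBIC)[:,:,::-1])"
```

```text
pos [ 549.  -116.3  124.3] head 71.04 j [-0.27  0.4   1.58  0.    1.16 -1.52]
dp cm [ 0.03  0.02 -0.08] turn [-10.96   0.08  -0.13] F [-1.2 -0.   1.7] M [-0.03  0.27  0.05] gap 7.6 t 6.375
```

View pics/s3.png

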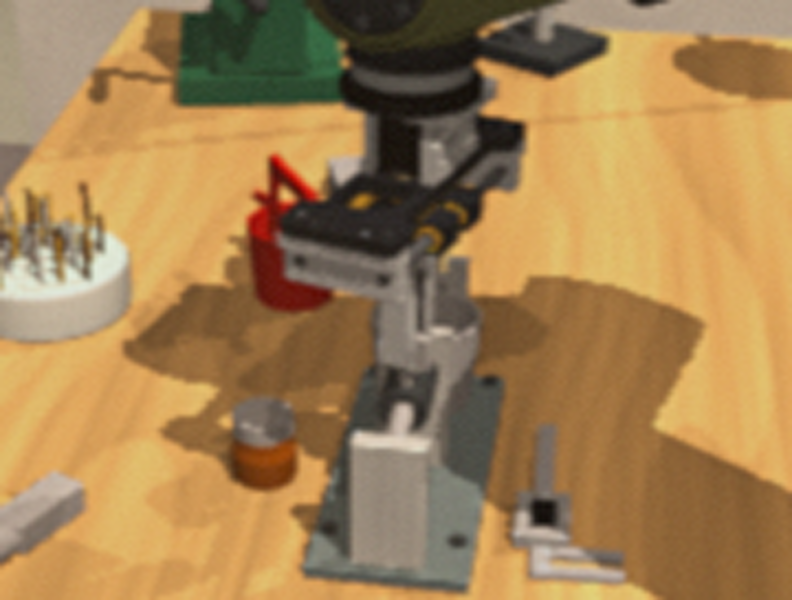

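Emit:
jog_arm(
  turn=[
    [-6,0,0],
    [-6,0,0],
    [0,0,0],
  ],
  dp=[
    [0,0,0],
    [0,0,0],
    [0,0,0],
  ],
  gripper=[1,1,1],
)

```text
clock: 6.8
eef_pos: [549.0, -116.2, 124.3]
eef_rot: [0.839, 1.568, 2.28]
wrist_force: [-0.6, -0.0, 1.5]
finger_gap: 8.2
```

```bash
python3 -c "
from h import *
goto([548.5,-117,124],82)"
```

```text
pos [ 549.  -116.2  124.3] head 82.54 j [-0.27  0.4   1.58  0.    1.16 -1.72]
dp cm [ 0.03  0.04 -0.09] turn [ 0.54  0.11 -0.12] F [-0.6 -0.   1.5] M [0.02 0.24 0.06] gap 8.2 t 6.8
```

Emit:
jog_arm(
  turn=[
    [0,0,0],
    [0,0,0],
    [0,0,0],
    [0,0,0],
    [0,0,0],
    [0,0,0],
  ],
  dp=[
    [0,0.06,0.55],
    [0,0.06,0.55],
    [0,0.06,0.55],
    [0,0.06,0.55],
    [0,0.06,0.5],
    [0,0,0],
  ],
  gripper=[1,1,1,1,1,1],
)

```text
clock: 7.55
eef_pos: [549.7, -88.0, 124.3]
eef_rot: [2.018, 1.569, -2.833]
wrist_force: [-0.2, -7.0, -0.2]
finger_gap: 7.8
```

```bash
python3 -c "
from h import *
goto([549,-89,124],82)"
```

```text
pos [549.7 -88.  124.3] head 82.08 j [-0.22  0.39  1.59 -0.    1.16 -1.66]
dp cm [ 0.03  0.06 -0.11] turn [ 0.08 -0.04 -0.09] F [-0.2 -7.  -0.2] M [-1.5   0.21  0.05] gap 7.8 t 7.55
```

Emit:
jog_arm(
  turn=[
    [0,0,0],
    [0,0,0],
    [0,0,0],
    [0,0,0],
    [0,0,0],
    [0,0,0],
    [0,0,0],
  ],
  dp=[
    [0,0,0],
    [0,0,0],
    [0,0,0],
    [-1,0,0],
    [-2.5,0,0],
    [-3,0,0],
    [0,0,0],
  ],
  gripper=[0.7,0.7,0.7,0.7,0.7,0.5,0],
)

```text
clock: 8.43
eef_pos: [550.2, -86.9, 193.0]
eef_rot: [0.688, 1.57, 2.12]
wrist_force: [0.3, 0.3, -0.5]
finger_gap: 44.7
```

```bash
python3 -c "
from h import *
goto([546,-212,190],0)
p,d=camera('side');cv2.imwrite('pics/s4.png',cv2.resize(p[90:240,240:420],None,fx=4.4,fy=4,interpolation=cv2.INTER_CUBIC)[:,:,::-1])"
```

```text
pos [550.2 -86.9 193. ] head 82.06 j [-0.22  0.33  1.52  0.    1.3  -1.66]
dp cm [  0.29  -1.32 -12.45] turn [ 8.206e+01  1.000e-02 -4.000e-02] F [ 0.3  0.3 -0.5] M [ 0.03  0.08 -0.05] gap 44.7 t 8.425
```

View pics/s4.png

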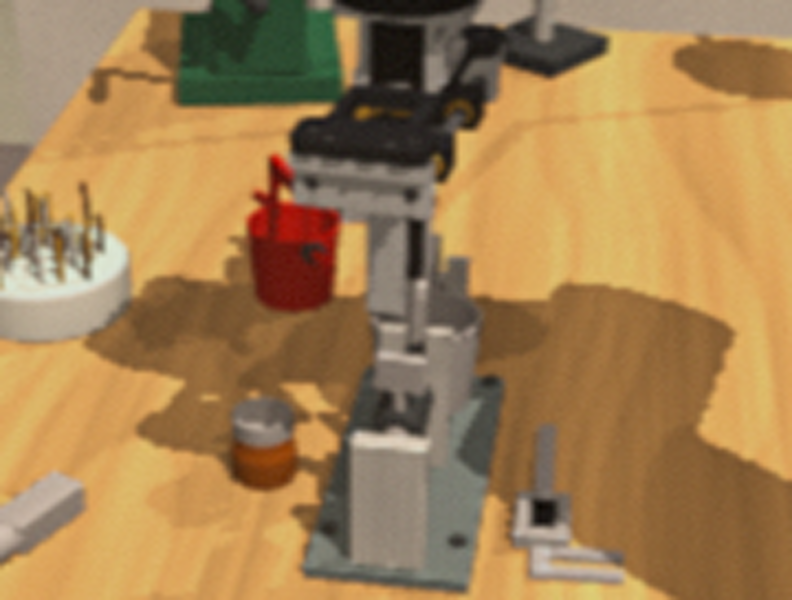

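Emit:
jog_arm(
  turn=[
    [10.3,0,0],
    [10.3,0,0],
    [10.3,0,0],
    [10.3,0,0],
    [10.3,0,0],
    [10.3,0,0],
    [10.3,0,0],
    [10.3,0,0],
  ],
  dp=[
    [0,0,0],
    [0,0,0],
    [0,0,0],
    [0,0,0],
    [0,0,0],
    [0,0,0],
    [0,0,0],
    [0,0,0],
  ],
  gripper=[0,0,0,0,0,0,0,0],
)

```text
clock: 9.48
eef_pos: [546.1, -85.8, 182.2]
eef_rot: [2.915, 1.554, 2.863]
wrist_force: [0.7, 0.3, 0.6]
finger_gap: 94.1
```

```bash
python3 -c "
from h import *
goto([546,-212,190],-0.7)"
```

```text
pos [546.1 -85.8 182.2] head -2.97 j [-0.22  0.34  1.53  0.    1.29 -0.17]
dp cm [ -0.83 -12.6    0.63] turn [-2.27 -0.92 -0.23] F [0.7 0.3 0.6] M [-0.05  0.05 -0.03] gap 94.1 t 9.475
```

Emit:
jog_arm(
  turn=[
    [-2.3,-0.9,-0.2],
    [0,0,0],
    [0,0,0],
    [0,0,0],
    [0,0,0],
  ],
  dp=[
    [-0.8,-4,0.2],
    [0,-4,0],
    [0,-3,0],
    [0,-1,0],
    [0,0,0],
  ],
  gripper=[0,0,0,0,0],
)

```text
clock: 10.1
eef_pos: [543.2, -207.5, 184.6]
eef_rot: [2.673, 1.563, 2.659]
wrist_force: [-0.7, 0.5, 0.7]
finger_gap: 94.0
```

```bash
python3 -c "
from h import *
goto([546,-212,125],-0.7)
p,d=camera('side');cv2.imwrite('pics/s5.png',cv2.resize(p[110:230,260:400],None,fx=5.7,fy=5,interpolation=cv2.INTER_CUBIC)[:,:,::-1])
p,d=camera('top');cv2.imwrite('pics/t5.png',cv2.resize(p[140:260,300:430],None,fx=5,fy=5,interpolation=cv2.INTER_CUBIC)[:,:,::-1])
"
```

```text
pos [ 543.2 -207.5  184.6] head -0.82 j [-0.43  0.39  1.45  0.    1.31 -0.41]
dp cm [ 5.96 -0.47  0.33] turn [-0.12 -0.42 -0.21] F [-0.7  0.5  0.7] M [-0.12  0.06 -0.02] gap 94.0 t 10.1
```

View pics/s5.png

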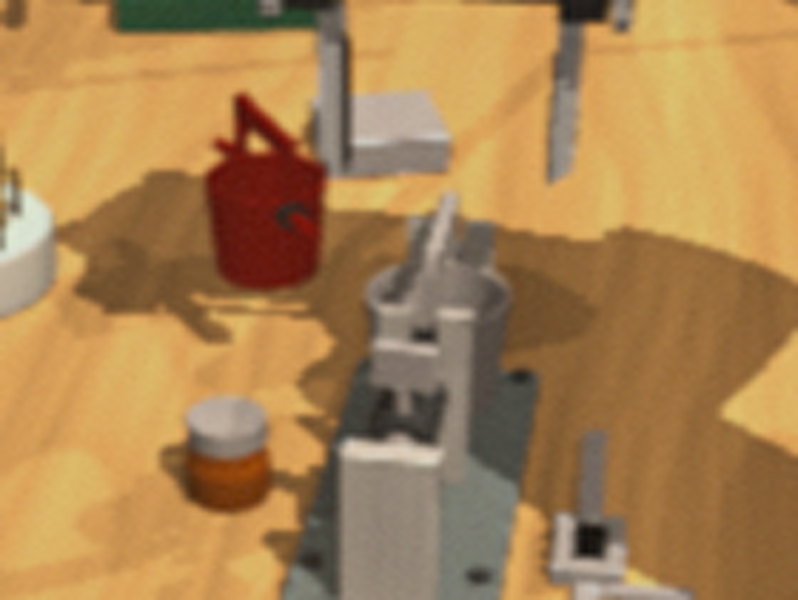

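View pics/t5.png

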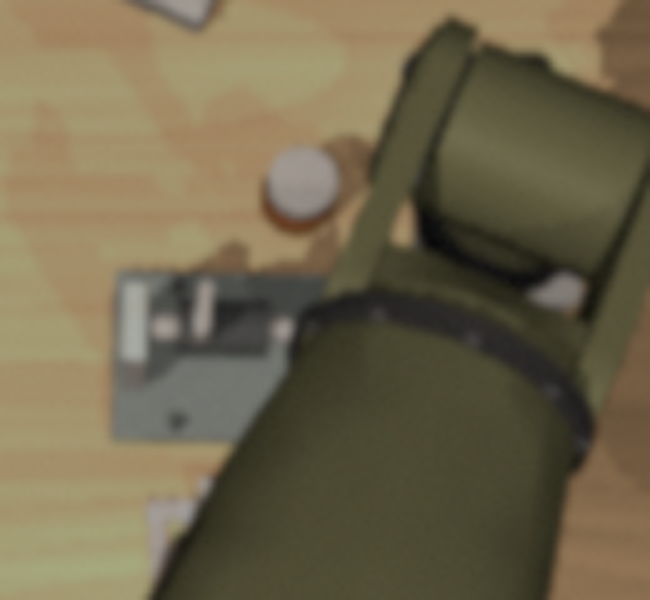

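```bash
python3 -c "
from h import *
for P in ([545.5,-250.5,149],[546.5,-173.5,149],[546,-212,149],[543.2,-207.5,184.6],[590,-207.5,184.6],[496,-207.5,184.6]):
    q=proj('side',P);print(P,np.round([(q[0]-260)*5.7+2.3,(q[1]-110)*5+2],0))
"
```

```text
[545.5, -250.5, 149] [449. 191.]
[546.5, -173.5, 149] [431. 260.]
[546, -212, 149] [440. 224.]
[543.2, -207.5, 184.6] [447. 171.]
[590, -207.5, 184.6] [349. 165.]
[496, -207.5, 184.6] [547. 176.]
```

Emit:
jog_arm(
  turn=[
    [0,-0.4,-0.2],
    [0,0,0],
    [0,0,0],
    [0,0,0],
    [0,0,0],
  ],
  dp=[
    [1,-0.4,0.3],
    [1.5,0,0],
    [1.5,0,0],
    [1.2,0,0],
    [0,0,0],
  ],
  gripper=[0,0,0,0,0],
)

```text
clock: 10.82
eef_pos: [546.3, -208.6, 128.1]
eef_rot: [2.575, 1.569, 2.564]
wrist_force: [0.2, -0.0, 0.4]
finger_gap: 93.9
```

```bash
python3 -c "
from h import *
goto([546,-212,124],-0.7)"
```

```text
pos [ 546.3 -208.6  128.1] head -0.61 j [-0.43  0.45  1.5   0.    1.19 -0.42]
dp cm [ 0.41 -0.34 -0.03] turn [ 0.09 -0.06 -0.04] F [ 0.2 -0.   0.4] M [-0.04  0.08  0.04] gap 93.9 t 10.825
```

Emit:
jog_arm(
  turn=[
    [0,0,0],
    [0,0,0],
    [0,0,0],
    [0,0,0],
    [0,0,0],
    [0,0,0],
    [0,0,0],
    [0,0,0],
  ],
  dp=[
    [0.4,-0.3,0],
    [0,0,0],
    [0,0,0],
    [0,0,0],
    [0,0,0],
    [0,0,0],
    [0,0,0],
    [0,0,0],
  ],
  gripper=[0.8,0.8,0.8,0.8,0.8,0.8,0.82,0.84],
  grip_force=5,
)

```text
clock: 11.82
eef_pos: [546.9, -212.2, 125.3]
eef_rot: [-0.232, 1.57, -0.243]
wrist_force: [0.4, 0.5, 0.2]
finger_gap: 17.6
```

```bash
python3 -c "
from h import *
goto([546,-212,124],-0.7)
p,d=camera('side');cv2.imwrite('pics/s6.png',cv2.resize(p[110:230,260:400],None,fx=5.7,fy=5,interpolation=cv2.INTER_CUBIC)[:,:,::-1])
"
```

```text
pos [ 546.9 -212.2  125.3] head -0.62 j [-0.43  0.45  1.5   0.    1.18 -0.42]
dp cm [ 0.13  0.02 -0.09] turn [0.08 0.07 0.02] F [0.4 0.5 0.2] M [-0.05  0.08 -0.04] gap 17.6 t 11.825
```

View pics/s6.png

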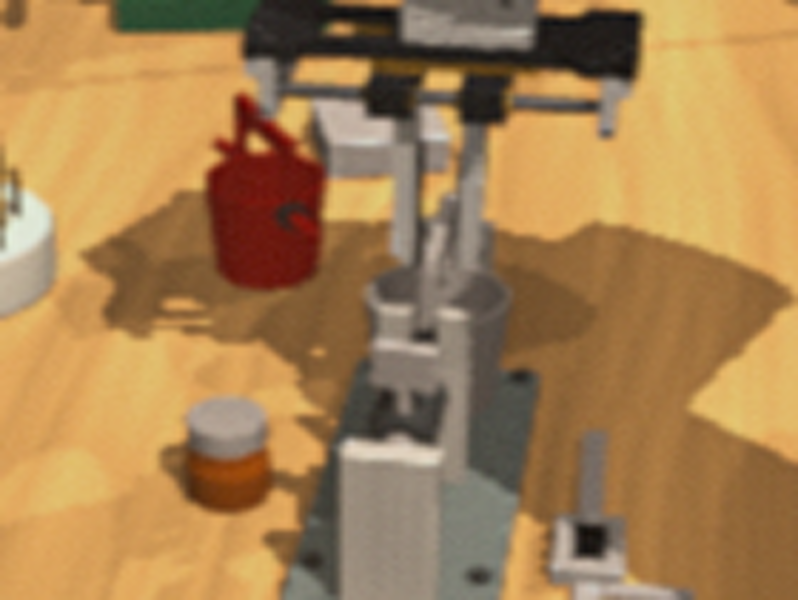

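Handle centred between the fingers, bucket upright. Close gently.

Emit:
jog_arm(
  turn=[
    [0,0,0],
    [0,0,0],
    [0,0,0],
    [0,0,0],
    [0,0,0],
    [0,0,0],
  ],
  dp=[
    [0.1,0,-0.05],
    [0,0,0],
    [0,0,0],
    [0,0,0],
    [0,0,0],
    [0,0,0],
  ],
  gripper=[0.87,0.89,0.91,0.93,0.96,1],
  grip_force=5,
)

```text
clock: 12.62
eef_pos: [546.2, -212.1, 124.2]
eef_rot: [-0.163, 1.57, -0.174]
wrist_force: [-1.9, -1.0, 0.1]
finger_gap: 8.2
```

```bash
python3 -c "
from h import *
goto([546,-212,124],-0.7)"
```

```text
pos [ 546.2 -212.1  124.2] head -0.62 j [-0.43  0.45  1.51  0.    1.18 -0.42]
dp cm [ 0.02  0.01 -0.02] turn [0.08 0.04 0.01] F [-1.9 -1.   0.1] M [-0.03  0.18 -0.13] gap 8.2 t 12.625
```

Emit:
jog_arm(
  turn=[
    [0,0,0],
    [0,0,0],
    [0,0,0],
    [0,0,0],
    [0,0,0],
  ],
  dp=[
    [0,0,0],
    [0,0,0],
    [-0.3,0,0],
    [-0.4,0,0],
    [0,0,0],
  ],
  gripper=[1,1,1,1,1],
  grip_force=40,
)

```text
clock: 13.25
eef_pos: [545.8, -211.9, 130.7]
eef_rot: [2.494, 1.57, 2.483]
wrist_force: [0.1, 0.9, -4.7]
finger_gap: 7.5
```

```bash
python3 -c "
from h import *
goto([546,-212,210],-0.7)
p,d=camera('side');cv2.imwrite('pics/s7.png',cv2.resize(p[110:230,260:400],None,fx=5.7,fy=5,interpolation=cv2.INTER_CUBIC)[:,:,::-1])
"
```

```text
pos [ 545.8 -211.9  130.7] head -0.61 j [-0.43  0.45  1.5   0.    1.2  -0.42]
dp cm [-7.93 -0.01  0.02] turn [ 0.09 -0.05 -0.04] F [ 0.1  0.9 -4.7] M [-0.09  0.08  0.03] gap 7.5 t 13.25
```

View pics/s7.png

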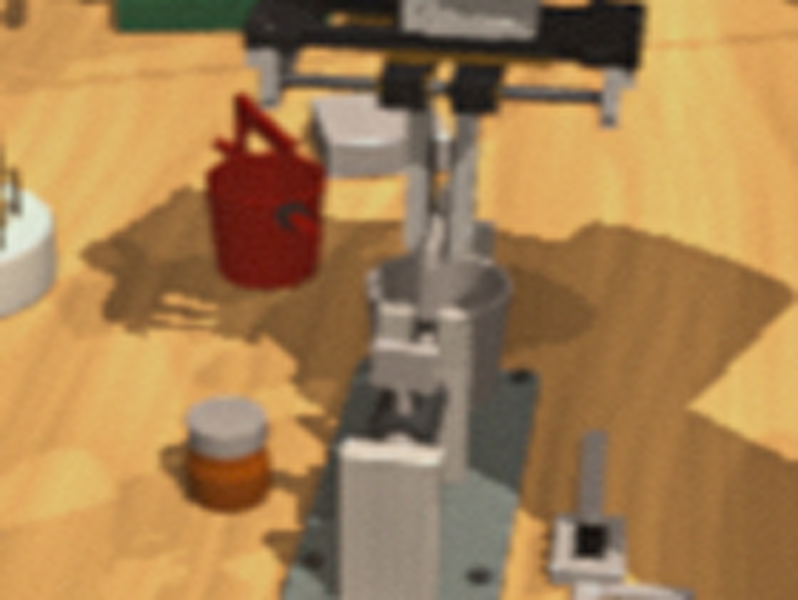

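Emit:
jog_arm(
  turn=[
    [0,0,0],
    [0,0,0],
    [0,0,0],
    [0,0,0],
    [0,0,0],
    [0,0,0],
    [0,0,0],
    [0,0,0],
  ],
  dp=[
    [-0.7,0,0],
    [-1,0,0],
    [-1.2,0,0],
    [-1.2,0,0],
    [-1.5,0,0],
    [-2,0,0],
    [-2,0,0],
    [-1.5,0,0],
  ],
  gripper=[1,1,1,1,1,1,1,1],
)

```text
clock: 14.3
eef_pos: [545.6, -211.9, 249.3]
eef_rot: [2.405, 1.57, 2.395]
wrist_force: [0.0, -0.2, -3.9]
finger_gap: 7.8
```

```bash
python3 -c "
from h import *
goto([546,-212,262],-0.7)
p,d=camera('side');cv2.imwrite('pics/s8.png',cv2.resize(p[70:230,240:420],None,fx=4.4,fy=3.7,interpolation=cv2.INTER_CUBIC)[:,:,::-1])
"
```

```text
pos [ 545.6 -211.9  249.3] head -0.61 j [-0.43  0.35  1.35  0.    1.44 -0.42]
dp cm [-1.27 -0.01  0.04] turn [ 0.09 -0.03 -0.03] F [ 0.  -0.2 -3.9] M [-0.07  0.03  0.04] gap 7.8 t 14.3
```

View pics/s8.png

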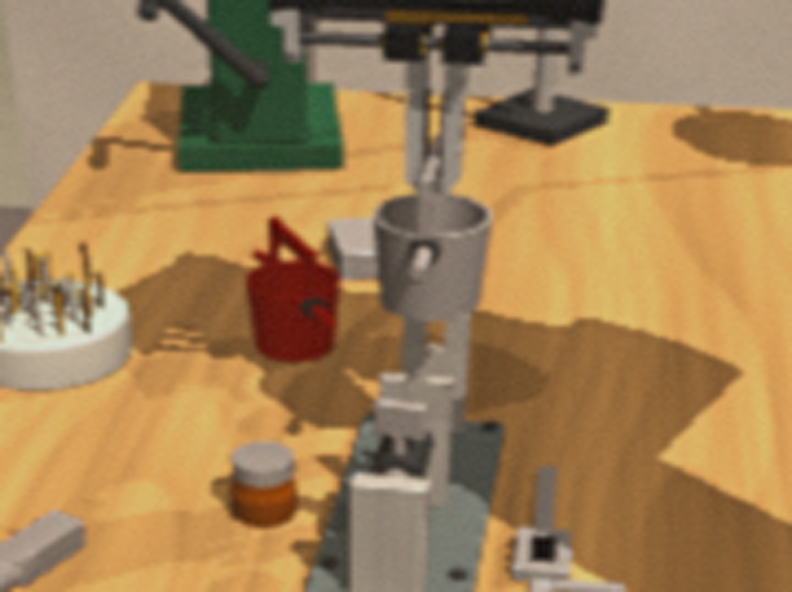

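Emit:
jog_arm(
  turn=[
    [0,0,0],
    [0,0,0],
    [0,0,0],
    [0,0,0],
    [0,0,0],
    [0,0,0],
    [0,0,0],
    [0,0,0],
  ],
  dp=[
    [-1.2,0,0],
    [-0.5,0.6,0],
    [0,1.2,0.1],
    [0,2,0.2],
    [0,2.5,0.2],
    [0,3,0.2],
    [0,3,0.2],
    [0,3,0.2],
  ],
  gripper=[1,1,1,1,1,1,1,1],
)

```text
clock: 15.35
eef_pos: [557.9, -49.1, 266.4]
eef_rot: [2.614, 1.568, 2.603]
wrist_force: [0.3, -0.1, -4.1]
finger_gap: 7.3
```

Emit:
jog_arm(
  turn=[
    [0,0,0],
    [0,0,0],
    [0,0,0],
    [0,0,0],
    [0,0,0],
    [0,0,0],
    [0,0,0],
    [0,0,0],
  ],
  dp=[
    [0,3,0.2],
    [0,3,0.2],
    [0,3,0.2],
    [0,3,0.2],
    [0,3,0.2],
    [0,3,0.2],
    [0,2.5,0.2],
    [0,2,0.1],
  ],
  gripper=[1,1,1,1,1,1,1,1],
)

```text
clock: 16.35
eef_pos: [569.9, 194.7, 263.3]
eef_rot: [2.895, 1.562, 2.891]
wrist_force: [-0.2, -0.3, -2.9]
finger_gap: 7.7
```

```bash
python3 -c "
from h import *
goto([572,232.5,200],-0.7)"
```

```text
pos [569.9 194.7 263.3] head -0.2 j [0.27 0.39 1.27 0.   1.49 0.27]
dp cm [6.34 3.77 0.25] turn [ 0.5  -0.51 -0.13] F [-0.2 -0.3 -2.9] M [-0.08  0.01  0.05] gap 7.7 t 16.35
```

Emit:
jog_arm(
  turn=[
    [0.3,-0.3,-0.1],
    [0.2,-0.2,0],
    [0,0,0],
    [0,0,0],
    [0,0,0],
    [0,0,0],
  ],
  dp=[
    [0,1.3,0.2],
    [0,0.8,0],
    [0,0.4,0],
    [1.2,0,0],
    [1,0,0],
    [0,0,0],
  ],
  gripper=[1,1,1,1,1,1],
)

```text
clock: 17.1
eef_pos: [571.5, 220.9, 238.6]
eef_rot: [-2.7, 1.569, -2.713]
wrist_force: [-0.2, 0.6, -4.5]
finger_gap: 7.6
```

```bash
python3 -c "
from h import *
goto([572,232.5,137],-0.7)
for n in('side','top'):
  p,d=camera(n);v,u=(200,200) if n=='side' else (100,150)
  cv2.imwrite('pics/%s9.png'%n,cv2.resize(p[v:v+180,u:u+200],None,fx=3.3,fy=3.3,interpolation=cv2.INTER_CUBIC)[:,:,::-1])
"
```

```text
pos [571.5 220.9 238.6] head -0.74 j [ 0.31  0.42  1.28 -0.    1.44  0.32]
dp cm [10.16  1.16  0.05] turn [-0.04 -0.09  0.04] F [-0.2  0.6 -4.5] M [-0.04  0.09 -0.02] gap 7.6 t 17.1
```

View pics/side9.png

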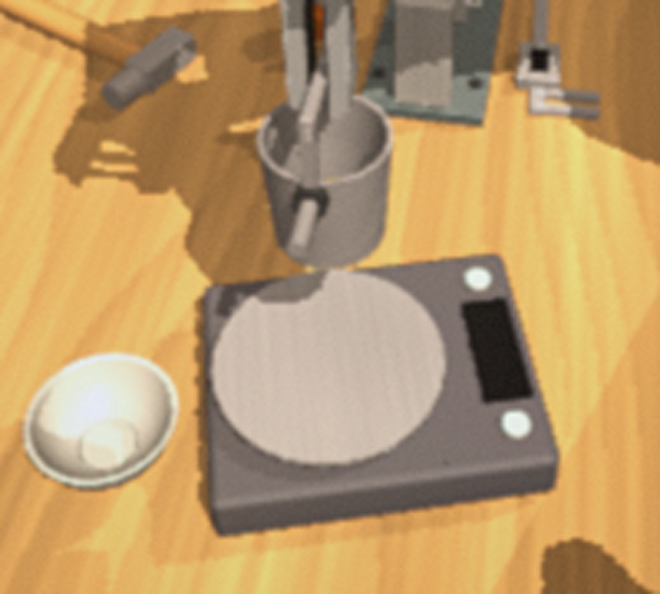

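View pics/top9.png

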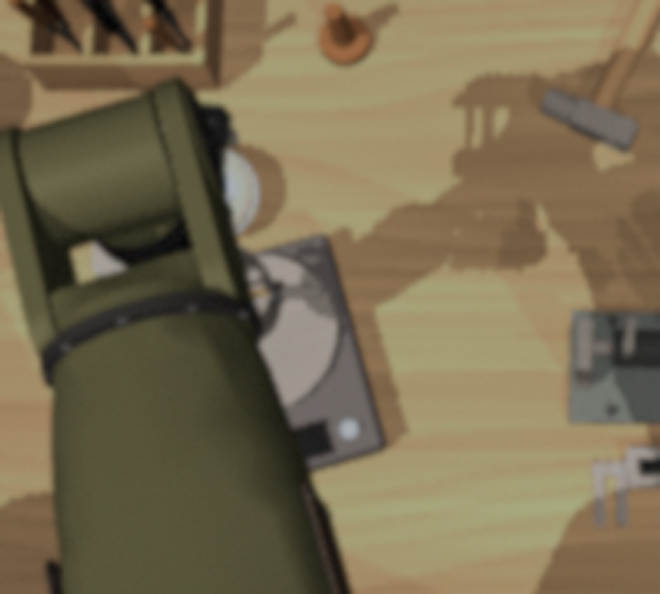

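Emit:
jog_arm(
  turn=[
    [0,0,0],
    [0,0,0],
    [0,0,0],
    [0,0,0],
    [0,0,0],
    [0,0,0],
    [0,0,0],
    [0,0,0],
  ],
  dp=[
    [0.5,0.6,0],
    [1,0.6,0.05],
    [1.2,0,0],
    [1.2,0,0],
    [1.2,0,0],
    [1,0,0],
    [0.6,0,0],
    [0,0,0],
  ],
  gripper=[1,1,1,1,1,1,1,1],
)

```text
clock: 18.2
eef_pos: [572.4, 233.8, 167.5]
eef_rot: [-2.555, 1.57, -2.568]
wrist_force: [0.1, -0.3, -4.2]
finger_gap: 7.4
```

```bash
python3 -c "
from h import *
goto([572,232.5,137],-0.7)
for n in('side',):
  p,d=camera(n);v,u=(200,200) if n=='side' else (100,150)
  cv2.imwrite('pics/%s10.png'%n,cv2.resize(p[v:v+180,u:u+200],None,fx=3.3,fy=3.3,interpolation=cv2.INTER_CUBIC)[:,:,::-1])
"
```

```text
pos [572.4 233.8 167.5] head -0.74 j [ 0.33  0.48  1.36 -0.    1.3   0.34]
dp cm [ 3.05 -0.13 -0.04] turn [-0.04 -0.03  0.02] F [ 0.1 -0.3 -4.2] M [-0.1   0.04 -0.05] gap 7.4 t 18.2
```

View pics/side10.png

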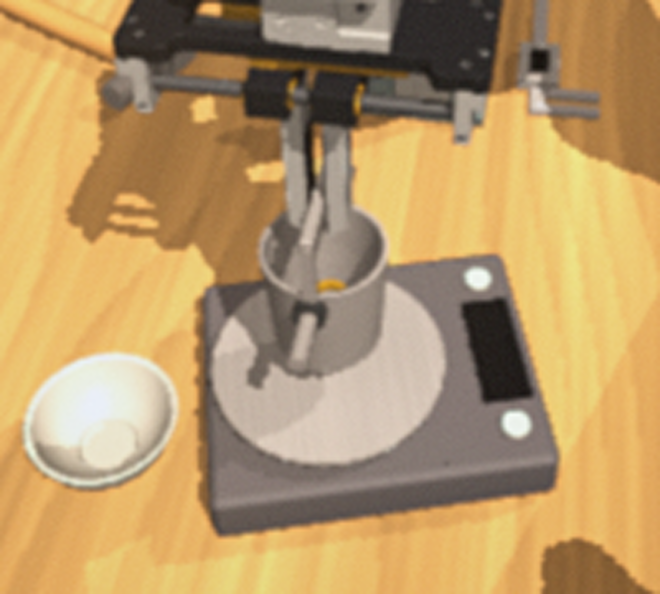

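```bash
python3 -c "
from h import *
Z=lambda x,y:ray('side',200+(x-1.2)/3.3,200+(y-1.2)/3.3,47)
a=[Z(335,270),Z(325,464),Z(211,360),Z(446,360)];print(np.round(a,1))
s=200
for P in([572,232,47],[572,232,78],[572.4,233.8-31,78],[572.4,233.8+31,78]):
  q=proj('side',P);print(P,(q-200)*3.3+1.2)
T=lambda x,y:ray('top',180+(x-2)/4.5,130+(y-2)/4.5,47)
print(np.round([T(214,210),T(214,430),T(102,320),T(327,320)],1))
"
```

```text
[[581.7 161.8  47. ]
 [562.5 300.6  47. ]
 [643.  241.3  47. ]
 [503.3 221.9  47. ]]
[572, 232, 47] [330.26625755 360.73956475]
[572, 232, 78] [328.60662641 327.16616308]
[572.4, 202.8, 78] [336.67927149 288.52727424]
[572.4, 264.8, 78] [317.41475834 373.47028136]
[[644.2 231.7  47. ]
 [502.5 226.4  47. ]
 [572.8 299.8  47. ]
 [572.5 157.7  47. ]]
```

Emit:
jog_arm(
  turn=[
    [0,0,0],
    [0,0,0],
    [0,0,0],
    [0,0,0],
    [0,0,0],
    [0,0,0],
  ],
  dp=[
    [0.6,-0.3,0],
    [0.6,0,0],
    [0.6,0,0],
    [0.4,0,0],
    [0.2,0,0],
    [0,0,0],
  ],
  gripper=[1,1,1,1,1,1],
)

```text
clock: 19.0
eef_pos: [572.8, 230.7, 142.9]
eef_rot: [0.163, 1.57, 0.15]
wrist_force: [0.3, -0.2, -4.2]
finger_gap: 7.8
```

```bash
python3 -c "
from h import *
goto([572.5,231,136],-0.7)"
```

```text
pos [572.8 230.7 142.9] head -0.74 j [ 0.32  0.5   1.39 -0.    1.25  0.34]
dp cm [ 0.69  0.03 -0.03] turn [-0.04  0.07 -0.01] F [ 0.3 -0.2 -4.2] M [-0.03  0.04 -0.01] gap 7.8 t 19.0
```

Emit:
jog_arm(
  turn=[
    [0,0,0],
    [0,0,0],
    [0,0,0],
  ],
  dp=[
    [0.3,0,0],
    [0.2,0,0],
    [0,0,0],
  ],
  gripper=[1,1,1],
)

```text
clock: 19.38
eef_pos: [572.9, 230.8, 137.8]
eef_rot: [0.223, 1.569, 0.21]
wrist_force: [-1.3, -0.6, -3.7]
finger_gap: 7.6
```

```bash
python3 -c "
from h import *
goto([572.5,231,136],-0.7)"
```

```text
pos [572.9 230.8 137.8] head -0.74 j [ 0.32  0.51  1.39 -0.    1.24  0.34]
dp cm [ 0.18  0.02 -0.04] turn [-0.04  0.09 -0.02] F [-1.3 -0.6 -3.7] M [-0.08  0.01 -0.02] gap 7.6 t 19.375
```

Emit:
jog_arm(
  turn=[
    [0,0,0],
    [0,0,0],
  ],
  dp=[
    [0.15,0,0],
    [0,0,0],
  ],
  gripper=[1,1],
)

```text
clock: 19.62
eef_pos: [573.0, 230.9, 136.5]
eef_rot: [0.254, 1.569, 0.242]
wrist_force: [-0.8, 0.5, -3.8]
finger_gap: 7.6
```

```bash
python3 -c "
from h import *
goto([572.5,231,136],-0.7)"
```

```text
pos [573.  230.9 136.5] head -0.74 j [ 0.32  0.51  1.39 -0.    1.24  0.34]
dp cm [ 0.05  0.01 -0.05] turn [-0.04  0.12 -0.03] F [-0.8  0.5 -3.8] M [-0.06  0.03 -0.02] gap 7.6 t 19.625
```

Emit:
jog_arm(
  turn=[
    [0,0,0],
    [0,0,0],
  ],
  dp=[
    [0.12,0,0],
    [0,0,0],
  ],
  gripper=[1,1],
)

```text
clock: 19.88
eef_pos: [573.4, 231.1, 136.6]
eef_rot: [0.314, 1.567, 0.301]
wrist_force: [0.1, 0.1, -4.1]
finger_gap: 7.6
```

```bash
python3 -c "
from h import *
goto([572.5,231,136],-0.7)"
```

```text
pos [573.4 231.1 136.6] head -0.74 j [ 0.32  0.51  1.39 -0.    1.23  0.34]
dp cm [ 0.06 -0.01 -0.09] turn [-0.04  0.21 -0.07] F [ 0.1  0.1 -4.1] M [-0.01  0.05 -0.06] gap 7.6 t 19.875
```

Emit:
jog_arm(
  turn=[
    [0,0.2,0],
    [0,0,0],
  ],
  dp=[
    [0.2,0,-0.05],
    [0,0,0],
  ],
  gripper=[1,1],
)

```text
clock: 20.12
eef_pos: [573.6, 231.4, 136.5]
eef_rot: [0.652, 1.567, 0.639]
wrist_force: [-0.3, -0.7, -3.5]
finger_gap: 7.6
```

```bash
python3 -c "
from h import *
goto([572.5,231,136],-0.7)
p,d=camera('side');v,u=(220,220)
cv2.imwrite('pics/side11.png',cv2.resize(p[v:v+120,u:u+140],None,fx=5,fy=5,interpolation=cv2.INTER_CUBIC)[:,:,::-1])"
```

```text
pos [573.6 231.4 136.5] head -0.73 j [0.32 0.51 1.39 0.   1.24 0.34]
dp cm [ 0.05 -0.04 -0.11] turn [-0.03  0.17 -0.13] F [-0.3 -0.7 -3.5] M [-0.11  0.05  0.  ] gap 7.6 t 20.125
```

View pics/side11.png

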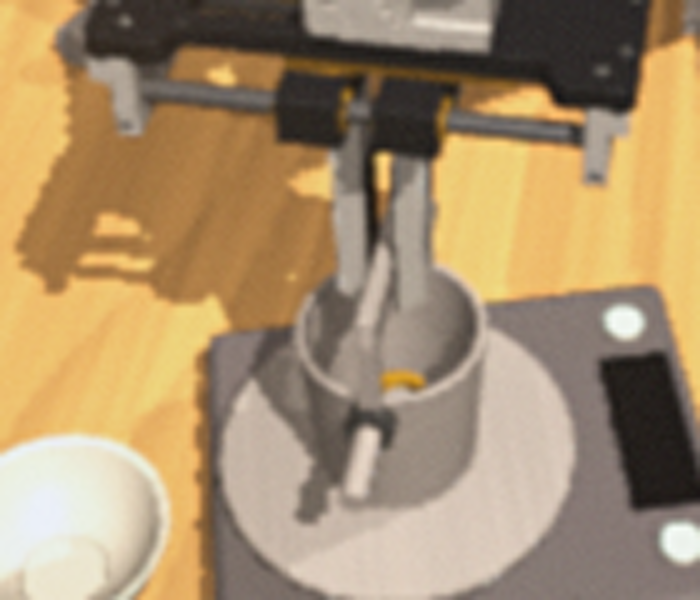

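Emit:
jog_arm(
  turn=[
    [0,0,0],
    [0,0,0],
  ],
  dp=[
    [0.3,0,-0.05],
    [0,0,0],
  ],
  gripper=[1,1],
)

```text
clock: 20.42
eef_pos: [574.1, 231.9, 136.7]
eef_rot: [0.498, 1.563, 0.486]
wrist_force: [-0.3, 0.0, -4.4]
finger_gap: 7.8
```

```bash
python3 -c "
from h import *
goto([572.5,231,136],-0.7)"
```

```text
pos [574.1 231.9 136.7] head -0.72 j [0.32 0.51 1.4  0.   1.23 0.34]
dp cm [ 0.07 -0.1  -0.16] turn [-0.02  0.42 -0.23] F [-0.3  0.  -4.4] M [-0.07  0.04 -0.01] gap 7.8 t 20.425
```

Emit:
jog_arm(
  turn=[
    [0,0,0],
    [0,0,0],
    [0,0,0],
    [0,0,0],
    [0,0,0],
    [0,0,0],
  ],
  dp=[
    [0,0,0],
    [0,0,0],
    [0,0,0],
    [0,0,0],
    [0,0,0],
    [0,0,0],
  ],
  gripper=[0.9,0.88,0.86,0.8,0.7,0.6],
  grip_force=5,
)

```text
clock: 21.18
eef_pos: [574.2, 231.8, 136.0]
eef_rot: [0.498, 1.563, 0.486]
wrist_force: [0.6, -0.6, -0.3]
finger_gap: 34.9
```

```bash
python3 -c "
from h import *
goto([572.5,231,136],-0.7)
p,d=camera('side');v,u=(220,220)
cv2.imwrite('pics/side12.png',cv2.resize(p[v:v+120,u:u+140],None,fx=5,fy=5,interpolation=cv2.INTER_CUBIC)[:,:,::-1])"
```

```text
pos [574.2 231.8 136. ] head -0.73 j [0.32 0.51 1.4  0.   1.23 0.34]
dp cm [ 0.   -0.08 -0.17] turn [-0.03  0.39 -0.21] F [ 0.6 -0.6 -0.3] M [-0.03  0.05 -0.01] gap 34.9 t 21.175
```

View pics/side12.png

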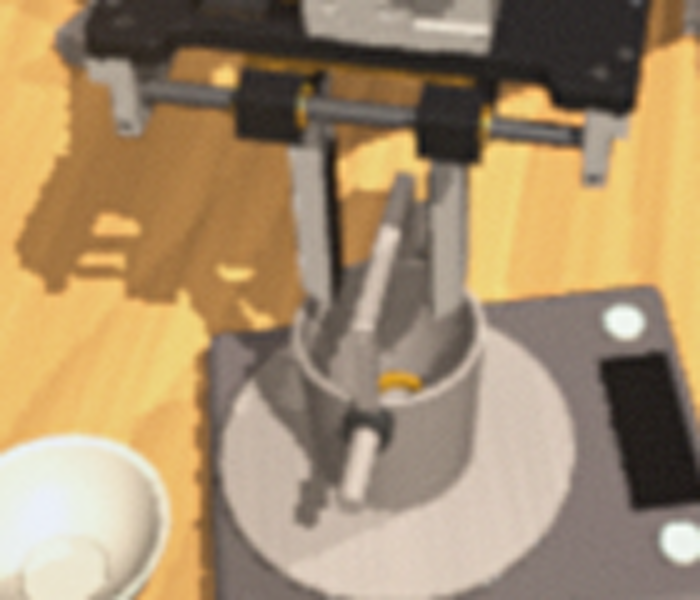

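Bucket stands upright, fingers free on both sides. Rise and step aside for a top look.

Emit:
jog_arm(
  turn=[
    [0,0,0],
    [0,0,0],
    [0,0,0],
    [0,0,0],
    [0,0,0],
    [0,0,0],
    [0,0,0],
    [0,0,0],
  ],
  dp=[
    [-1,0,0],
    [-2,0,0],
    [-3,0,0],
    [-3,0,0],
    [-2,0,0],
    [0,-5,-3],
    [0,-5,-3],
    [0,-5,-3],
  ],
  gripper=[0.6,0.6,0.6,0.6,0.6,0.6,0.6,0.6],
)

```text
clock: 22.22
eef_pos: [480.2, 81.1, 252.7]
eef_rot: [0.391, 1.559, 0.382]
wrist_force: [1.6, 0.0, 1.0]
finger_gap: 37.8
```

Emit:
jog_arm(
  turn=[
    [0,0,0],
    [0,0,0],
    [0,0,0],
    [0,0,0],
  ],
  dp=[
    [0,-5,-3],
    [0,-5,-2],
    [0,0,0],
    [0,0,0],
  ],
  gripper=[0.6,0.6,0.6,0.6],
)

```text
clock: 22.72
eef_pos: [426.3, -23.1, 255.3]
eef_rot: [0.211, 1.553, 0.198]
wrist_force: [0.5, 0.5, -0.3]
finger_gap: 37.5
```

```bash
python3 -c "
from h import *
for n in('side','top'):
  p,d=camera(n);cv2.imwrite('pics/%s13.png'%n,p[:,:,::-1])
  if n=='top': cv2.imwrite('pics/top13z.png',cv2.resize(p[130:260,180:440],None,fx=3,fy=3,interpolation=cv2.INTER_CUBIC)[:,:,::-1])
goto([572.5,231,136],-0.7)"
```

```text
pos [426.4 -22.6 254.9] head -0.63 j [-0.14 -0.03  1.78  0.01  1.38 -0.13]
dp cm [12.22 25.48 14.13] turn [ 0.07  0.93 -0.21] F [-0.  -0.1 -1.4] M [-0.06  0.16  0.01] gap 37.4 t 22.825
```

View pics/side13.png

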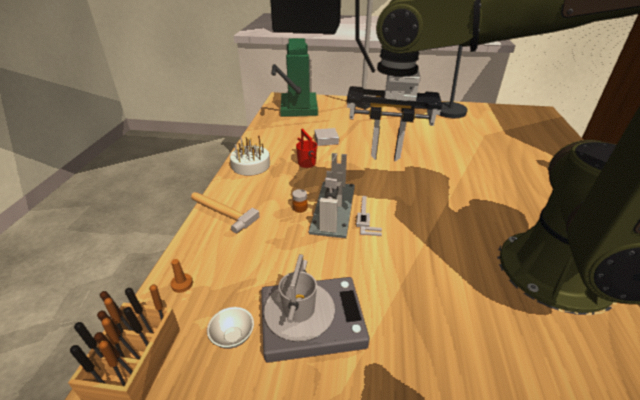

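View pics/top13z.png

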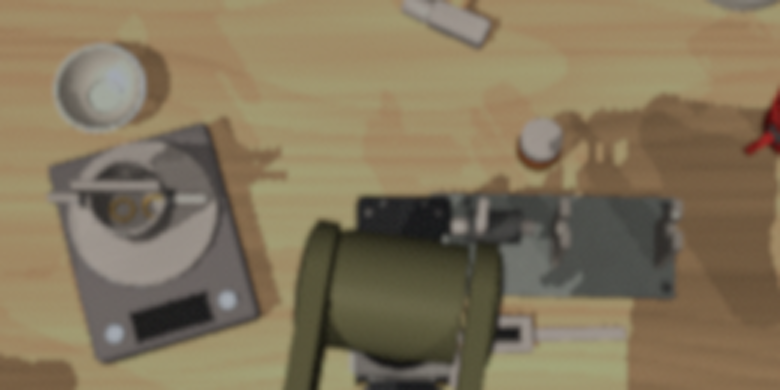

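```bash
python3 -c "
from h import *
print(ray('top',180+(131-1)/3,130+(202-1)/3,117), 'handle',ray('top',180+(114-1)/3,130+(186-1)/3,161))
cv2.imwrite('pics/z14.png',cv2.resize(cv2.imread('pics/top13.png')[160:260,185:285],None,fx=6,fy=6,interpolation=cv2.INTER_CUBIC))"
```

```text
[568.27204961 225.26056993 117.        ] handle [573.06790856 231.1795178  161.        ]
```

View pics/z14.png

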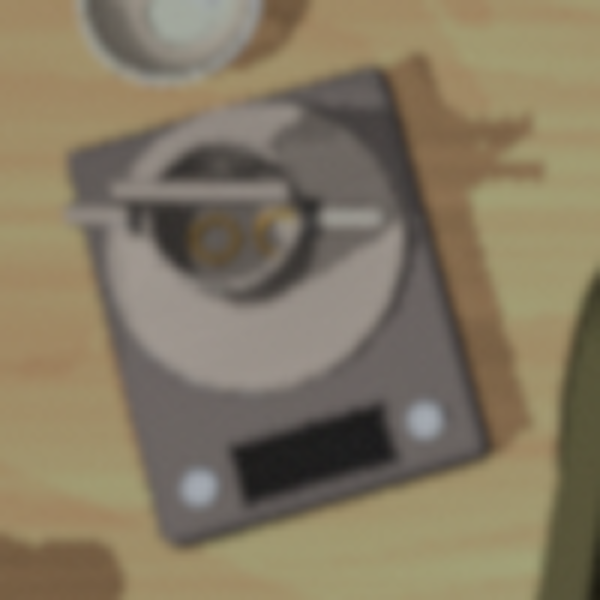

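```bash
python3 -c "
from h import *
print(np.abs(manip.read_state()['qd']).max());print(order.sign_off())"
```

```text
0.008531276330864939
the job is handed in; nothing more can be done
None
```

The bucket is standing upright on the scale pan with both castings in it. I handed the job in about 23 s after the start; sign-off gave no verdict.

- **Screw and collar:** I turned the wing screw about 76°, from roughly 0.1 rad to an estimated 1.4 rad. I then pulled the collar about 28 mm away from the bucket. Both figures come from the gripper's movement. The top view before the lift showed the trunnion exposed and the wing turned across.
- **Lift and placing:** The bucket came up by its handle without catching, with about 4.5 N of weight on the wrist. I lowered it slowly onto the pan and let go.
- **Last pictures:** The handle centre is at about (573, 231) mm and the pan centre at about (572.5, 230.5) mm. The caliper, jar and dish look unmoved by eye, but I did not measure them. The gripper is well clear of everything.

Some checks disagreed:
- **Contact with the pan:** The wrist force did not show the bucket touching down. I judged contact from the arm stopping at the expected height, about 136.5 mm. After release, the bucket showed no visible tilt or drop.
- **Position from the rim:** A rougher measurement from the bucket's rim put its centre about 7 mm off the pan's centre, well inside the 40 mm allowed.
- **Camera agreement:** The two cameras differed by 2–4 mm along y, so I used values in between.

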